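Refit the return spring of the clamp lever

TASK

Refit the return spring of the blue clamp lever on the sloping fixture: first put the pin at the orange end of the tension spring fully into the hole of the lever, then stretch the spring down the slope and drop the eye at its black end over the brass-headed post, all the way down under the head. Let go, leaving the spring under tension so that it holds the lever home against its stop; do not disturb the chuck block or the tape roll.

Things in the scene. Friction and masses are not known exactly. Their poses are not given: they have to be found in the camera images.
- spring: the whole loose tension spring, 170 mm long, about 90 g, at the start lying upright on the grey rest, its underside 20 mm above the table. Origin on the axis of its pin, at the shoulder (the flat underside of the orange end fitting). Axes: x along the spring from the eye end to the pin end, z up towards the tops of the grip fins, y across
- pin_grip (a point): centre of the orange grip fin (24 long x 12 wide x 30 mm high) at the pin end of the spring; grasp it across its 12 mm width. Axes as spring. The fin's top is 15 mm above this point, the top of the 16 mm wide end fitting 15 mm below it; the pin's axis is 22 mm ahead (+x), the fitting's underside 27 mm below
- pin_tip (a point): lowest point of the steel pin (8 mm diameter, 14 mm long, tapered foot) that points down from the orange end fitting; axes as spring; the shoulder is 14 mm above it
- eye_grip (a point): centre of the black grip fin (24 x 12 x 30 mm, as the orange one) at the eye end of the spring; axes as spring. The eye's centre is 33 mm behind it (-x), the fitting's underside 27 mm below it
- eye (a point): centre of the eye (16 mm hole in a steel plate 9 mm thick and 28 mm wide) at the black end, on its underside; axes as spring. Unstretched it lies 150 mm behind the pin's axis
- spring_far (a joint): how far the spring is stretched, m: 0 at rest, 0.05 at most. It pulls with 3 N as soon as it is stretched and 0.3 N more for each mm
- rest: grey rest on the table (fixed, 160 x 50 mm) with two saddles of 20 mm height that carry the spring at the start; origin under its middle, x along the spring; the saddles have 4 mm lips beside the spring's fittings
- panel: grey sloping panel of the fixture (250 x 165 mm, fixed), which faces the robot at 30 degrees from level; origin on its surface, 100 mm above the table. Axes: z out of the panel, x up the slope, y across. A white rail (34 mm wide, 16 mm high) runs up from the post to just before the lever; its top is level with the lever's, so a spring hung in the hole lies along it
- hole (a point): centre of the mouth of the 11 mm hole (chamfered; 10 mm through the lever and 6 mm of free depth below) at the end of the blue lever, on the lever's top, 16 mm above the panel. Axes: z out of the panel (the pin goes in along -z), x up the slope (turned by the lever's angle), y across. The lever's end plate is 26 mm square
- post (a point): foot of the far post, on its axis, on top of the rail, near the lower edge of the panel; axes as panel. The post stands square to the panel: an 8 mm shaft with a pointed brass head of 12 mm diameter, whose under edge begins 11 mm and whose top is 18 mm above this point. With the lever home the hole is 172 mm up the slope (+x) from it at the same z
- lever (a joint): angle of the blue lever, rad: 0 home against its stop (hole nearest to the post), up to 0.4 swung up the slope, about a pivot 60 mm to the +y side of the hole. Friction keeps it where it is (about 2 N at the hole moves it); the fitted spring pulls it home
- chuck_block: grey and dark round work holder, 68 mm wide, 44 mm high, standing loose on the table; origin at the centre of its underside; leave alone
- tape_roll: amber roll of tape, 65 mm wide, 12 mm high, lying loose; origin at the centre of its underside; leave alone

How it is judged:
By the outcome, as a careful person would: the job done as asked, in the order asked, and still so for the second after the job is handed in, with the robot touching nothing.
It also fails if it takes over 51 s, if anything falls off the work surface, if the arm or the gripper's body presses on something with over 40 N, if the wrist force passes 120 N, or if a joint passes its speed limit or range.

ROBOT

A 6-joint arm with a two-finger parallel gripper is mounted at the origin on a cart in front of the work surface, level with it; the furniture and walls round the work are solid. World frame = base frame: x ahead of the robot, y to its left, z up, the work surface at z = 0. Lengths are in m, angles in rad, forces in N, time in s.
With the tool pointing down it reaches from about 0.35 to 0.975 m from the base axis. Payload 4.9 kg.
Tool frame: the origin (TCP) lies on the centre line of the jaws, within the pads' length; the fingertips stand 14 mm ahead of it and the grasp point (between the pads) lies 5 mm behind it (robot.tip_extent is the distance from the TCP to the fingertips, in m); z points along the fingers, y is the line along which they close (so a half turn about z gives the same grasp; the last joint's range is limited). The gripper opens to 85 mm and grips with 20 to 120 N. Pads are 22 mm wide; open, the fingers measure 114 mm over their backs; the gripper's body (76 mm by 85 mm) begins 54 mm behind the grasp point. The pads swing forward as they close: fully open they stand 13 mm farther back than shut.
Start: joints at [-1.313, 0.053, 1.613, -0, 1.476, -0.119], TCP at [0.23, -0.581, 0.245] pointing down, gripper open.
Joint ranges: [-3.01, 3.01], [-1.01, 2.22], [0.06, 2.58], [-1.02, 4.17], [0.09, 2.62], [-3.14, 3.14]. Speed limits (rad/s): [2.57, 2.57, 3.14, 3.14, 3.14, 3.14].

INTERFACE

Orientations are given as a rotation vector (axis times angle).
In Python, from station import robot, viewer, models gives the robot as it stands.
- The arm moves only by the tool move_arm, never from a script. Its argument "moves" is a list that holds one entry, the list of rows, each a list of 5 numbers: the closure, from 0 (fully open) to 1 (shut), then the shift along the tool's x, y, z in m, then the turn about the tool's z in rad. A call has 1 to 20 rows; each row is the pose to reach, as a shift and turn from the pose commanded when the call began, along the tool's axes at that moment; what a row does not reach only later rows make up. A row lasts 1/8 s, in which the tool goes at most 62.5 mm and 10.7 degrees, less where a joint would pass 70% of its speed; a pose out of reach is approached as far as the arm can. A call with a gripper value outside its range is refused whole. The fingers move at their own pace and stop on an object; the grip force is fixed at half the most. Time passes only in rows, so rows that repeat a pose let the fingers close. It gives the time, the measured TCP pose, the force, the opening and the grip force at its end, in the units of the state.
- robot.state(): the state, without advancing time (a new reading comes with each control period).
- viewer.capture(name): name is "side" or "top" or "wrist"; returns a dict with "color" (384x512x3 uint8, red, green, blue), "depth" (384x512 float32, m along the optical axis (not along the pixel's ray), 0 where there is no reading), "fov_y" (degrees; the focal length in pixels is half the picture's height over the tangent of half this angle, whatever the lens; pixels are square), "cx", "cy" (the principal point, pixels), "k1" (the pictures are not rectified: a ray, as slopes to the right and down, at radius r is drawn at 1 + k1 r^2 times it, then the intrinsics apply), "cam_to_world" (4x4, takes a point from camera to world coordinates). Camera axes: x right, y up, looking along -z (the intrinsics and any distortion apply to the point x, -y, -z); pixel columns grow to the right and rows downward; lengths in m; the calibration is good to about 2 mm. A picture is of the moment at which its call begins.
- robot.sign_off(): hands the job in; it is judged then, once.
Trained networks look in a picture, given as the dict that the camera call returned (one of the last four; its "shot" number tells which), for a name from the list of things; names that differ only in an ending like _2 or _b are one class to them, and where a whole thing is asked for, a point or a joint stands for the part that bears it (a point fixed in the world has none). Each returns a list of dicts, best first, with "conf" (0 to 1); they miss things now and then, are a little off and sometimes report something else, mostly with a low value. They report only what shows in the picture. A call takes as long as a camera call.
- models.spot_in(picture, query): "extent" ([centre column, centre row, width, height] in pixels, round what is visible of it).
- models.outline_of(picture, query): "mask" (384x512 bool, what is visible of it) and "extent" ([centre column, centre row, width, height] in pixels, round what is visible of it).
The state is a dict: "t": time; "joints": joint angles; "dq": joint speeds; "tau": joint torques, N m; "position": TCP position; "ee_rot": TCP orientation; "force": force on the tool from outside, world axes, zero at the start; "ft_torque": the same for the moment, N m; "width": finger opening in m; "gripper_force": force on a finger pad.
Only numpy, scipy, OpenCV 4.12 (cv2) and the standard library are available. Lean on these libraries where they do the work, as an engineer would, in place of code of your own. Each camera call takes 0.05 s, during which the arm holds its last target. There are 200 camera calls.

## Working session

There is one attempt and no reset: what is moved stays moved. The work goes in short steps, Python scripts to look and compute and a tool call to move; the robot and the scene stay as the last step left them, time stands still between calls to the robot, and variables do not carry over. Pictures are saved under pics/ and viewed, at most 10 in all, crops included, and the job is handed in when it is done.

Besides the shell and the picture viewer there is one more tool, called after "Emit:" by a JSON object that holds its "fn" and its "kwargs". move_arm: Moves the arm, as the interface text tells. Its arguments: {"type":"object","properties":{"moves":{"type":"array","items":{"type":"array","items":{"type":"array","items":{"type":"number"}}}}},"required":["moves"]}

```bash
mkdir -p pics
cat > h.py <<'E'
import numpy as np, cv2
from station import robot, viewer, models
from scipy.spatial.transform import Rotation as R
def cloud(c):
    h,w=c["depth"].shape; f=h/2/np.tan(np.radians(c["fov_y"])/2)
    K=np.array([[f,0,c["cx"]],[0,f,c["cy"]],[0,0,1.]])
    uv=np.stack(np.meshgrid(np.arange(w),np.arange(h)),-1).reshape(-1,1,2).astype(float)
    n=cv2.undistortPoints(uv,K,np.array([c["k1"],0,0,0,0.])).reshape(h,w,2)
    d=c["depth"]; P=np.stack([n[...,0]*d,-n[...,1]*d,-d],-1)
    T=np.array(c["cam_to_world"]); return P@T[:3,:3].T+T[:3,3]
def proj(c,p):
    T=np.linalg.inv(np.array(c["cam_to_world"])); q=T[:3,:3]@np.asarray(p)+T[:3,3]
    h=c["depth"].shape[0]; f=h/2/np.tan(np.radians(c["fov_y"])/2)
    a=np.array([q[0],-q[1]])/-q[2]; a=a*(1+c["k1"]*(a@a)); return a*f+[c["cx"],c["cy"]]
E
python3 - <<'E'
from h import *
s=robot.state(); print(s)
ims=[]
for n in("side","top"):
    c=viewer.capture(n); P=cloud(c); ims.append(c["color"][...,::-1])
    np.savez(f"{n}.npz",**{k:c[k] for k in c if k!="shot"},P=P)
    print(n,np.round(c["cam_to_world"],3).tolist(),c["fov_y"],c["k1"])
    for q in("spring","pin_grip","eye_grip","panel","hole","lever","post","rest","eye","chuck_block","tape_roll"):
        r=models.outline_of(c,q)[:2]
        for o in r:
            m=o["mask"]&(c["depth"]>0); p=P[m]
            print(q,round(o["conf"],2),np.round(o["extent"]),m.sum(),np.round(np.median(p,0),3) if len(p) else '',np.round(np.percentile(p,[2,98],axis=0),3).tolist() if len(p) else '')
    cv2.imwrite(f"pics/{n}0.png",cv2.resize(ims[-1],(800,600)))
E
```

```text
{'t': 0.0, 'joints': array([-1.31299403e+00,  5.33275588e-02,  1.61427478e+00,  2.53617391e-06,
        1.47595701e+00, -1.18975052e-01]), 'dq': array([ 7.87561131e-04, -2.35317721e-04, -3.08314550e-04,  9.44458561e-05,
       -1.06836365e-04, -3.98407586e-04]), 'tau': array([-7.26049129e-04, -3.93673611e+01, -3.70179999e+01, -1.61053972e-04,
        7.16890165e-03,  1.00311328e-05]), 'position': array([ 0.22982143, -0.58059319,  0.24409261]), 'ee_rot': array([-3.08408196e+00, -5.87978077e-01,  2.10178123e-04]), 'force': array([0.42411095, 0.22070628, 0.47074085]), 'ft_torque': array([ 0.00192407,  0.01097756, -0.04017591]), 'gripper_force': 0.0, 'width': 0.08523132576293106}
side [[-0.905, -0.199, 0.376, 0.973], [0.425, -0.446, 0.787, 0.895], [0.011, 0.872, 0.489, 0.651], [0.0, 0.0, 0.0, 1.0]] 45.47481404914575 -0.13253043433840445
spring 0.62 [311. 274.  75.  28.] 798 [0.514 0.253 0.032] [[0.439, 0.228, 0.019], [0.596, 0.282, 0.062]]
pin_grip 0.78 [312. 272.  78.  28.] 823 [0.507 0.253 0.031] [[0.437, 0.227, 0.013], [0.598, 0.282, 0.061]]
pin_grip 0.44 [225. 183.  20.  10.] 177 [ 0
[... 1748 characters left out ...]
 [0.625 0.051 0.155] [[0.607, -0.007, 0.131], [0.646, 0.102, 0.163]]
lever 0.59 [239. 157.  55.  26.] 594 [0.625 0.046 0.155] [[0.609, -0.007, 0.143], [0.645, 0.1, 0.163]]
post 0.91 [253. 187.  84. 111.] 7759 [0.576 0.013 0.109] [[0.464, -0.07, 0.04], [0.674, 0.096, 0.163]]
rest 0.95 [159. 214.  36.  61.] 754 [0.523 0.24  0.005] [[0.447, 0.208, 0.001], [0.595, 0.275, 0.025]]
eye 0.89 [150. 233.  20.  35.] 275 [0.468 0.257 0.03 ] [[0.434, 0.248, 0.02], [0.503, 0.279, 0.063]]
chuck_block 0.89 [353. 209.  29.  28.] 712 [ 0.528 -0.221  0.04 ] [[0.499, -0.255, 0.004], [0.561, -0.193, 0.043]]
tape_roll 0.6 [150. 233.  18.  34.] 315 [0.465 0.258 0.029] [[0.434, 0.249, 0.001], [0.503, 0.281, 0.063]]
```

View pictures.

Run:
```python
import cv2
a=cv2.imread("pics/top0.png")
# combine crop: top view, upscaled
t=a[180:440,190:600]; cv2.imwrite("pics/topc.png",cv2.resize(t,(800,507)))
s=cv2.imread("pics/side0.png"); t=s[220:480,230:640]; cv2.imwrite("pics/sidec.png",cv2.resize(t,(800,507)))
```

```text
(no output)
```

View pics/topc.png

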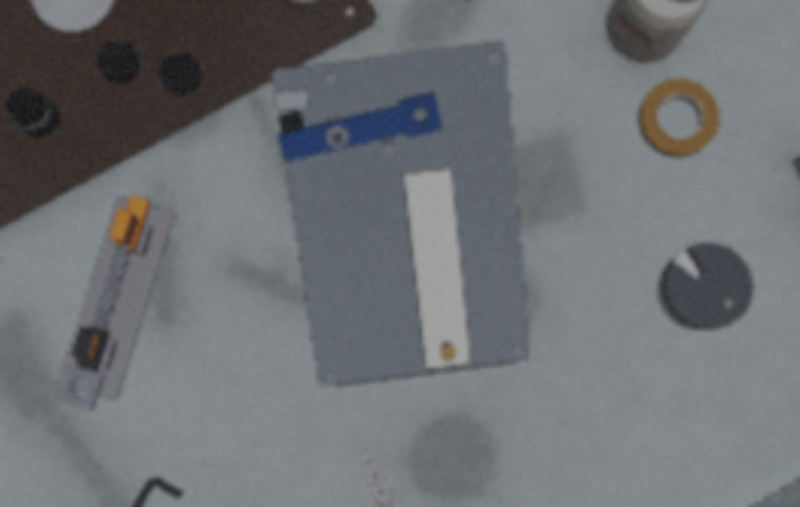

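View pics/sidec.png

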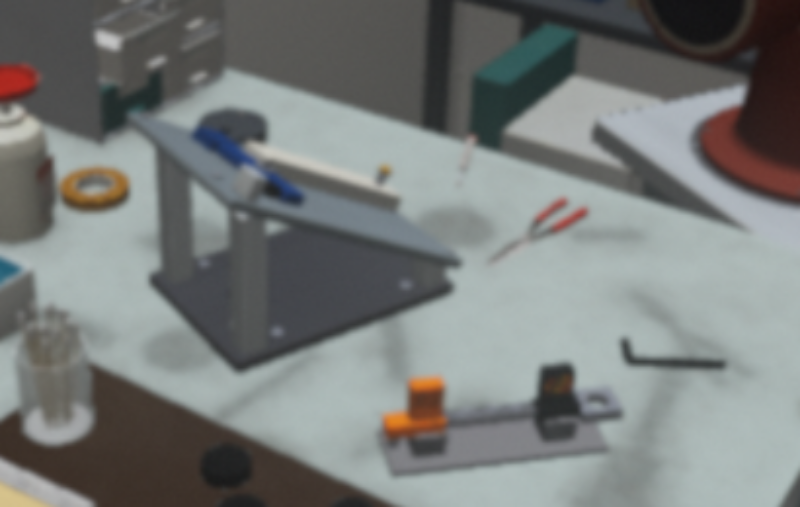

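```bash
cat > m.py <<'E'
from h import *
for n in("top","side"):
    d=np.load(n+".npz"); P=d["P"]; C=d["color"]; z=P[...,2]
    hsv=cv2.cvtColor(C,cv2.COLOR_RGB2HSV)
    H,S,V=[hsv[...,i].astype(int) for i in range(3)]
    print(n)
    reg=(P[...,0]>.4)&(P[...,0]<.65)&(P[...,1]>.18)&(P[...,1]<.32)
    m=reg&(z>.056)&(z<.07)
    lab,k=cv2.connectedComponents(m.astype(np.uint8))[::-1]
    for i in range(1,k+1) if False else range(1,lab.max()+1) if hasattr(lab,'max') else []:
        p=P[lab==i]
        if len(p)>8: print(' fin',len(p),p.mean(0).round(4),np.median(C[lab==i],0))
    rp=(P[...,0]>.43)&(P[...,0]<.7)&(P[...,1]>-.09)&(P[...,1]<.12)&(z>.03)&(z<.2)
    # panel plane: points at fit
    q=P[rp&(S<70)&(V<175)]
    w=np.array([-np.sin(np.pi/6),0,np.cos(np.pi/6)])
    for _ in range(8):
        A=np.c_[q[:,:2],np.ones(len(q))]; s=np.linalg.lstsq(A,q[:,2],rcond=None)[0]
        r=q[:,2]-A@s; q=q[abs(r)<max(.003,1.5*r.std())]
    nz=np.array([-s[0],-s[1],1]); nz/=np.linalg.norm(nz)
    print(' plane',s.round(4),'tilt',np.degrees(np.arccos(nz[2])).round(2),'yaw',np.degrees(np.arctan2(s[1],s[0])).round(2),len(q))
    hgt=(P@nz)-(s[2]*nz[2])
    rail=rp&(hgt>.012)&(hgt<.02)&(S<60)&(V>150)
    rp_=P[rail]; uv=rp_[:,:2]; rect=cv2.minAreaRect(uv.astype(np.float32)); print(' rail',rail.sum(),np.round(rect[0],4),np.round(rect[1],4),rect[2],np.median(hgt[rail]).round(4))
    c=np.cov(uv.T); e=np.linalg.eigh(c)[1][:,1]; e*=np.sign(e[0]); print(' raildir',np.degrees(np.arctan2(e[1],e[0])).round(2),uv.mean(0).round(4))
    br=rp&(hgt>.021)&(hgt<.045)&(P[...,0]<.53); print(' post?',br.sum(),P[br].mean(0).round(4),hgt[br].max())
    br=rp&(H>12)&(H<35)&(S>90)&(P[...,0]<.53); print(' brass',br.sum(),P[br].mean(0).round(4) if br.sum() else'',hgt[br])
    bl=rp&(H>100)&(H<130)&(S>100); p=P[bl]; print(' blue',bl.sum(),np.median(hgt[bl]).round(4)); 
    u=p[:,:2]; c=np.cov(u.T); e=np.linalg.eigh(c)[1][:,1]; e*=np.sign(e[1]); print(' leverdir',np.degrees(np.arctan2(-e[0],e[1])).round(2))
    # hole: world from manual pixel (top)
    if n=="top":
        for nm,cx,cy in(("hole",420,115),("pivot",337,137),("post",447,351)):
            col=(cx*410/800+190)*.64; row=(cy*260/507+180)*.64; i,j=int(round(row)),int(round(col))
            print(' ',nm,i,j,P[i-1:i+2,j-1:j+2].reshape(-1,3).mean(0).round(4))
            sub=V[i-5:i+6,j-6:j+7]; print(sub if nm!="pivot" else '')
E
python3 m.py
```

```text
top
 fin 59 [0.5714 0.233  0.0606] [153. 109.  51.]
 fin 57 [0.4801 0.2575 0.061 ] [50. 52. 53.]
 plane [ 0.5727  0.0781 -0.2247] tilt 30.03 yaw 7.77 5567
 rail 810 [ 0.5331 -0.0113] [0.1311 0.0303] 7.98501443862915 0.0161
 raildir 8.01 [ 0.5372 -0.0106]
 post? 24 [ 0.4742 -0.0183  0.081 ] 0.03462406706912677
 brass 11 [ 0.4748 -0.0188  0.0829] [0.03075172 0.03152675 0.02866766 0.03130967 0.03382257 0.02941744
 0.0335168  0.03368081 0.03305666 0.03462407 0.03306999]
 blue 447 0.016
 leverdir 12.89
  hole 153 259 [0.6382 0.0035 0.1416]
[[ 85  86  90  89  92  91  98  96 100  99  98 102 107]
 [ 94  96  94  98  98  99  94  96  96 102  98  99 106]
 [ 93  98 100  99  93  93  92  92  89  95  99  99 105]
 [100 100  97  92  92 100 102 101  88  95  94 100 109]
 [ 99  97  99  93  96 106 109 106  93  85  95  97 103]
 [ 96  97  97  98  98 109 110 107  83  91  95  94 101]
 [ 93  93  99  99  95  95 101  91  79  89  98  99  97]
 [ 96  94  97  96  90  91  84  80  87  95  98  98  97]
 [100  98  98 102 100  99  98  94 100  96  98  95  98]
 [103  97  94 102 100  98  99  98  99  96  97 102 102]
 [ 98  93
[... 464 characters left out ...]
162 161 156 140 127 131 131 134 151 162 160 160]
 [161 158 161 159 141 125 126 129 136 153 160 163 160]
 [160 159 162 161 154 142 135 137 153 162 161 158 155]
 [156 164 162 161 157 152 146 143 145 146 148 140 131]
 [141 145 147 147 141 128 114 103  97 105 103 106 105]]
side
 fin 60 [0.4831 0.2604 0.0605] [62.5 63.  62. ]
 fin 54 [0.5731 0.2367 0.0596] [195.5 115.   44. ]
 plane [ 0.5621  0.0578 -0.2192] tilt 29.47 yaw 5.87 903
 rail 162 [0.5691 0.0115] [0.2129 0.07  ] 28.478700637817383 0.015
 raildir 11.07 [ 0.5418 -0.0044]
 post? 17 [ 0.4763 -0.0152  0.0788] 0.03268290242758276
 brass 4 [ 0.4761 -0.016   0.0802] [0.02826906 0.02888729 0.03034355 0.02647614]
 blue 152 0.0158
 leverdir 14.29
```

```bash
cat >> h.py <<'E'
def to(p,yaw,s=None):
    "tool shift+turn from the present measured pose to TCP p (world), tool x at yaw deg"
    s=s or robot.state(); M=R.from_rotvec(s["ee_rot"]).as_matrix()
    y0=np.degrees(np.arctan2(M[1,0],M[0,0])); t=(y0-yaw+180)%360-180
    print("shift",(M.T@(np.asarray(p)-s["position"])).round(4),"turn",np.radians(t).round(4),"yaw now",y0.round(2),"tilt",M[:,2].round(4))
E
python3 -c "
from h import *
to([.4815,.259,.14],-15)"
```

```text
shift [ 0.543  -0.6886  0.1053] turn 0.6386 yaw now 21.59 tilt [-0.  0. -1.]
```

Emit:
{"fn": "move_arm", "kwargs": {"moves": [[[0,0.543,-0.6886,0.0,0.6386],[0,0.543,-0.6886,0.0,0.6386],[0,0.543,-0.6886,0.0,0.6386],[0,0.543,-0.6886,0.0,0.6386],[0,0.543,-0.6886,0.0,0.6386],[0,0.543,-0.6886,0.0,0.6386],[0,0.543,-0.6886,0.0,0.6386],[0,0.543,-0.6886,0.0,0.6386],[0,0.543,-0.6886,0.0,0.6386],[0,0.543,-0.6886,0.0,0.6386],[0,0.543,-0.6886,0.0,0.6386],[0,0.543,-0.6886,0.0,0.6386],[0.45,0.543,-0.6886,0.105,0.6386],[0.45,0.543,-0.6886,0.105,0.6386],[0.45,0.543,-0.6886,0.105,0.6386],[0.45,0.543,-0.6886,0.105,0.6386],[0.45,0.543,-0.6886,0.105,0.6386],[0.45,0.543,-0.6886,0.105,0.6386]]]}}

```text
t: 3.45
position: [0.4823, 0.2585, 0.1419]
ee_rot: [-3.113, 0.412, -0.004]
force: [-0.4, -0.8, -0.1]
width: 0.0467
gripper_force: 0.0
```

Run:
```python
from h import *
c=viewer.capture("wrist"); P=cloud(c); cv2.imwrite("pics/w1.png",c["color"][...,::-1])
print(robot.state()["position"],np.round(c["cam_to_world"],3).tolist())
z=P[...,2]; m=((z>.055)&(z<.068)&(P[...,0]>.42)&(P[...,0]<.62)&(P[...,1]>.2)&(P[...,1]<.3)).astype(np.uint8)
k,lab=cv2.connectedComponents(m)
for i in range(1,k):
    p=P[lab==i]
    if len(p)>100:
        print(len(p),p.mean(0).round(4),cv2.minAreaRect(p[:,:2].astype(np.float32)))
to([.4815,.259,.051],-15)
```

```text
[0.48226348 0.25841983 0.14186613] [[-0.26, 0.916, 0.304, 0.561], [-0.965, -0.246, -0.085, 0.236], [-0.003, -0.315, 0.949, 0.269], [0.0, 0.0, 0.0, 1.0]]
837 [0.5725 0.2334 0.0601] ((0.5724122524261475, 0.23332908749580383), (0.012879583984613419, 0.023786665871739388), 74.45393371582031)
589 [0.4822 0.258  0.0598] ((0.4813247621059418, 0.2582167685031891), (0.012867625802755356, 0.024231303483247757), 75.4354476928711)
shift [-0.0011 -0.0002  0.0909] turn -0.0011 yaw now -15.06 tilt [ 2.5e-03  8.0e-04 -1.0e+00]
```

View pics/w1.png

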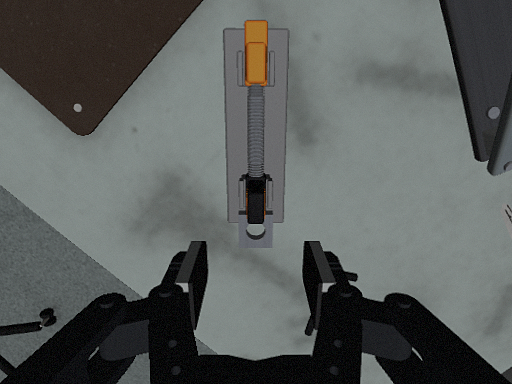

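Emit:
{"fn": "move_arm", "kwargs": {"moves": [[[0.45,-0.001,0,0.045,0],[0.45,-0.001,0,0.091,0],[0.45,-0.001,0,0.091,0],[0.45,-0.001,0,0.091,0],[0.45,-0.001,0,0.091,0],[1,-0.001,0,0.091,0],[1,-0.001,0,0.091,0],[1,-0.001,0,0.091,0],[1,-0.001,0,0.091,0],[1,-0.001,0,0.091,0],[1,-0.001,0,0.091,0],[1,-0.001,0,0.091,0]]]}}

```text
t: 5.0
position: [0.4812, 0.2595, 0.0503]
ee_rot: [-3.114, 0.41, -0.002]
force: [-1.6, -0.4, 5.5]
width: 0.0108
gripper_force: 59.1
```

Emit:
{"fn": "move_arm", "kwargs": {"moves": [[[1,0,0,-0.06,0],[1,0,0,-0.12,0],[1,0,0,-0.17,0],[1,0.011,0.055,-0.17,-0.1],[1,0.022,0.11,-0.17,-0.2],[1,0.033,0.17,-0.17,-0.3],[1,0.0446,0.23,-0.17,-0.4],[1,0.0446,0.23,-0.17,-0.4],[1,0.0446,0.23,-0.17,-0.4],[1,0.0446,0.23,-0.17,-0.4],[1,0.0446,0.23,-0.17,-0.4]]]}}

```text
t: 6.38
position: [0.4641, 0.0267, 0.2191]
ee_rot: [-3.134, -0.22, 0.001]
force: [1.1, -0.5, -0.0]
width: 0.0109
gripper_force: 59.1
```

```bash
cat >> h.py <<'E'
def look(n,tag):
    c=viewer.capture(n); P=cloud(c); cv2.imwrite(f"pics/{tag}.png",cv2.resize(c["color"][...,::-1],(800,600)))
    hsv=cv2.cvtColor(c["color"],cv2.COLOR_RGB2HSV).astype(int); return c,P,hsv
def orange(c,P,hsv,box):
    "orange points inside world box"
    m=(hsv[...,0]>5)&(hsv[...,0]<22)&(hsv[...,1]>140)&np.all((P>box[0])&(P<box[1]),-1)
    return m
E
python3 - <<'E'
from h import *
s=robot.state(); print(s["position"],s["width"],s["force"]); to([.4646,.0253,.185],7.9)
for n in("side","top"):
    c,P,h=look(n,n+"1"); m=orange(c,P,h,([.5,-.05,.12],[.68,.12,.35])); p=P[m]
    print(n,m.sum(),p.mean(0).round(4),np.percentile(p,[3,97],axis=0).round(4).tolist())
E
```

```text
[0.46408876 0.02672681 0.21914307] 0.010942872328653808 [ 1.0509213  -0.48327003 -0.03440941]
shift [0.0003 0.0015 0.0341] turn 0.0026 yaw now 8.05 tilt [-4.e-04  1.e-04 -1.e+00]
side 202 [0.5652 0.0455 0.2094] [[0.549, 0.0367, 0.1932], [0.5863, 0.0518, 0.23]]
top 96 [0.5684 0.04   0.217 ] [[0.5531, 0.0327, 0.198], [0.5852, 0.0467, 0.2319]]
```

Emit:
{"fn": "move_arm", "kwargs": {"moves": [[[1,0,0,0.05,0],[1,0,0,0.058,0],[1,-0.002,0,0.065,0],[1,-0.004,0,0.072,0],[1,-0.006,0,0.079,0],[1,-0.007,0,0.086,0],[1,-0.007,0,0.086,0]]]}}

```text
t: 7.35
position: [0.4576, 0.0244, 0.135]
ee_rot: [3.134, 0.217, 0.002]
force: [-5.5, -0.1, 4.3]
width: 0.0106
gripper_force: 60.7
```

Run:
```python
from h import *
s=robot.state(); print(s["position"],s["width"],s["force"])
for n in("side",):
    c,P,h=look(n,n+"2"); m=orange(c,P,h,([.5,-.05,.08],[.68,.12,.35])); p=P[m]
    print(n,m.sum(),p.mean(0).round(4),np.percentile(p,[3,97],axis=0).round(4).tolist())
```

```text
[0.45763891 0.02443952 0.13503916] 0.010602066555117196 [-5.50112558 -0.11532193  4.31884664]
side 175 [0.5601 0.0441 0.1406] [[0.5443, 0.0373, 0.1245], [0.5819, 0.0495, 0.1614]]
```

View pics/side2.png

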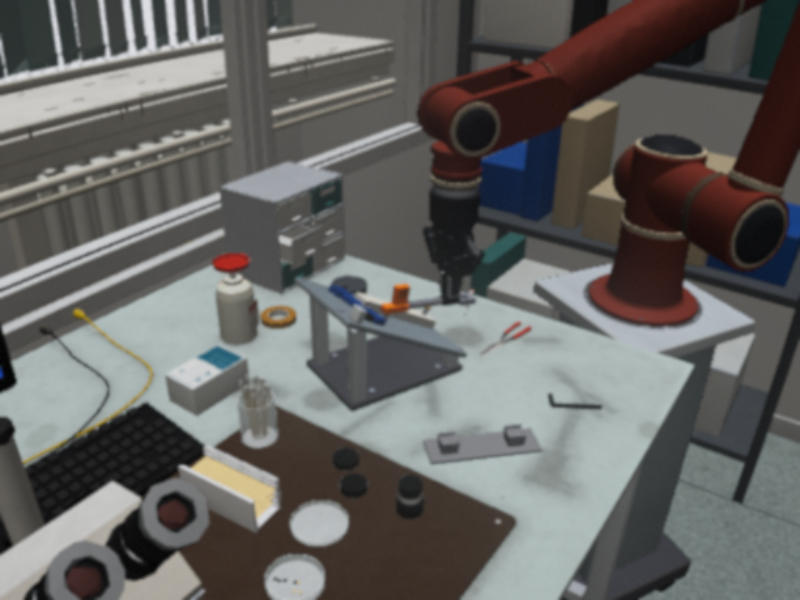

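Emit:
{"fn": "move_arm", "kwargs": {"moves": [[[1,-0.002,0,0.007,0],[1,-0.003,0,0.014,0],[1,-0.004,0,0.021,0],[1,-0.004,0,0.028,0],[1,-0.003,0,0.035,0],[1,-0.002,0,0.042,0],[1,-0.002,0,0.042,0]]]}}

```text
t: 8.28
position: [0.4544, 0.0242, 0.0902]
ee_rot: [-3.134, -0.217, 0.004]
force: [-1.2, 0.3, 2.5]
width: 0.0108
gripper_force: 61.8
```

Run:
```python
from h import *
s=robot.state(); print(s["position"],s["width"],s["force"])
for n in("side",):
    c,P,h=look(n,n+"3"); m=orange(c,P,h,([.5,-.05,.08],[.68,.12,.35])); p=P[m]
    print(n,m.sum(),p.mean(0).round(4),np.percentile(p,[3,97],axis=0).round(4).tolist())
    i=c["color"][...,::-1][150:240,180:310]; cv2.imwrite("pics/side3c.png",cv2.resize(i,(780,540),interpolation=cv2.INTER_CUBIC))
```

```text
[0.45440953 0.02421316 0.09019977] 0.010802188839749108 [-1.15860789  0.29126735  2.5210768 ]
side 164 [0.5512 0.0426 0.1307] [[0.5326, 0.0358, 0.1115], [0.5744, 0.0483, 0.1487]]
```

View pics/side3c.png

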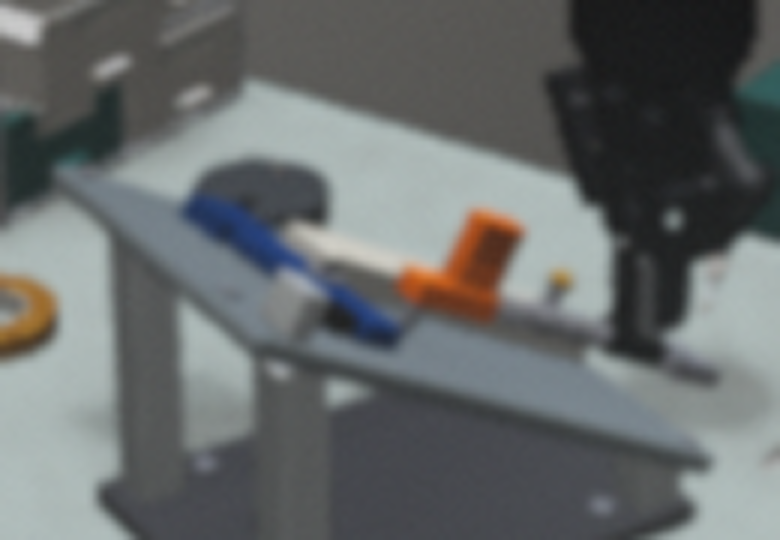

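Emit:
{"fn": "move_arm", "kwargs": {"moves": [[[1,-0.001,0,0.003,0],[1,-0.001,0,0.003,0],[1,-0.005,0,-0.03,0],[1,0,0,-0.06,0],[1,0.04,0.045,-0.06,0],[1,0.04,0.045,-0.06,0],[1,0.04,0.045,-0.06,0],[1,0.04,0.045,-0.06,0]]]}}

```text
t: 9.32
position: [0.4998, -0.0142, 0.1505]
ee_rot: [-3.133, -0.218, 0.003]
force: [1.0, 0.6, -1.4]
width: 0.0109
gripper_force: 61.3
```

Run:
```python
from h import *
s=robot.state(); print(s["position"],s["width"],s["force"]); to([.501,-.0145,.150],7.9)
for n in("side","top","wrist"):
    c,P,h=look(n,n+"4"); np.savez(n+"4.npz",**{k:c[k] for k in c if k!="shot"},P=P)
    m=orange(c,P,h,([.5,-.08,.12],[.7,.12,.35])); p=P[m]
    print(n,m.sum(),p.mean(0).round(4),np.percentile(p,[3,97],axis=0).round(4).tolist())
ims=[cv2.resize(cv2.imread(f"pics/{n}4.png")[a:b,e:f],(400,400)) for n,a,b,e,f in(("side",220,370,300,450),("top",200,400,300,500))]
cv2.imwrite("pics/s4.png",np.hstack(ims))
```

```text
[ 0.4998447  -0.01418639  0.15047256] 0.010860824686188174 [ 0.95734238  0.59844864 -1.35592852]
shift [0.0011 0.0005 0.0005] turn 0.0009 yaw now 7.95 tilt [-1.7e-03  4.0e-04 -1.0e+00]
side 183 [0.594  0.0039 0.1925] [[0.5746, -0.0043, 0.1747], [0.6189, 0.0104, 0.2102]]
top 71 [6.087e-01 4.000e-04 1.917e-01] [[0.5995, -0.0055, 0.187], [0.6177, 0.0068, 0.1962]]
wrist 8402 [ 0.5814 -0.0038  0.2051] [[0.5182, -0.0103, 0.1851], [0.5999, 0.0039, 0.2125]]
```

View pics/s4.png

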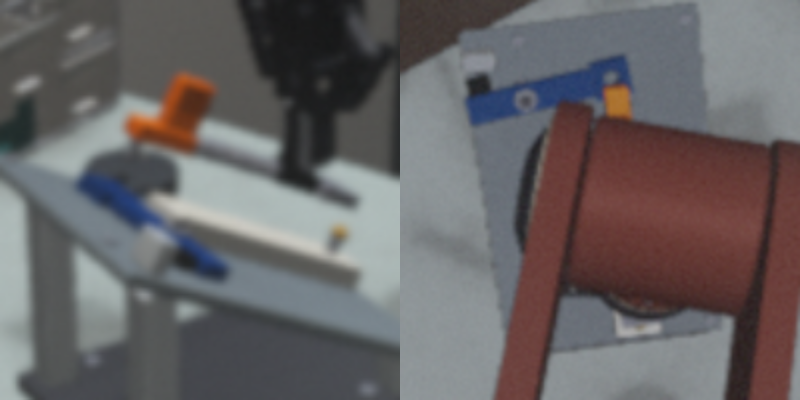

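View pics/wrist4.png

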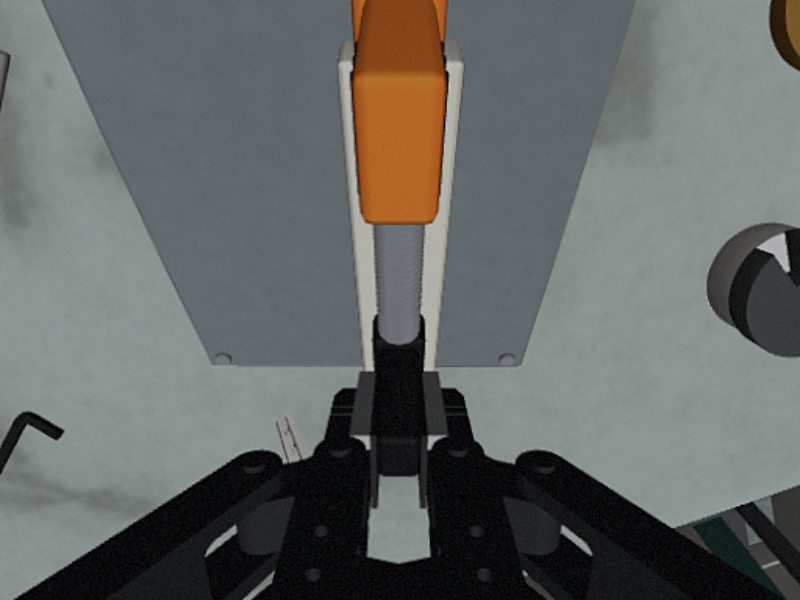

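Run:
```python
from h import *
d=np.load("wrist4.npz"); P=d["P"]; C=d["color"]; h=cv2.cvtColor(C,cv2.COLOR_RGB2HSV).astype(int)
m=(h[...,0]>5)&(h[...,0]<22)&(h[...,1]>140)&(P[...,2]>.15)&(P[...,0]>.5)
e=np.array([np.cos(np.radians(7.95)),np.sin(np.radians(7.95))])
o=np.array([.49984,-.01419])
S=(P[...,:2]-o)@e; 
for r in range(0,150,6):
    q=m[r]&(abs(np.arange(512)-256)<15)
    if q.sum()>5: print(r,q.sum(),(S[r][q].mean()*1e3).round(1),(P[r][q][:,2].mean()*1e3).round(1),end=' | ')
print()
L=(P[...,:2]-o)@[-e[1],e[0]]
# rail lateral & spring lateral in wrist cloud
for r in (60,120,180,210):
    rail=(C[r].min(-1)>150)&(abs(np.arange(512)-256)<60)
    print(r, (L[r][rail].min()*1e3).round(1),(L[r][rail].max()*1e3).round(1), 'or',(L[r][m[r]]*1e3)[[0,-1]].round(1) if m[r].sum() else '', P[r][rail].mean(0).round(4) if rail.sum() else '')
```

```text
0 29 101.8 188.8 | 6 29 99.6 193.2 | 12 29 97.7 196.3 | 18 29 95.9 199.1 | 24 29 94.2 202.3 | 30 29 92.6 205.2 | 36 29 91.2 207.8 | 42 29 89.5 212.8 | 48 29 88.6 211.5 | 54 29 87.5 212.1 | 60 29 86.3 213.7 | 66 29 85.3 211.0 | 72 29 84.2 210.6 | 78 29 83.1 209.5 | 84 29 82.0 209.2 | 90 29 80.8 208.6 | 96 29 79.5 207.7 | 102 29 78.3 207.2 | 108 29 77.0 206.5 | 114 29 75.6 205.8 | 120 29 74.2 204.8 | 126 29 72.8 204.0 | 132 29 71.3 203.2 | 138 29 69.8 202.3 | 
60 -17.2 14.0 or [ 5.2 -6.9] [ 0.5909 -0.0068  0.1305]
120 -17.5 13.8 or [ 4.6 -6.6] [ 0.5643 -0.0124  0.1145]
180 -17.0 14.0 or  [ 0.5263 -0.0132  0.0927]
210 -16.9 14.4 or  [ 0.5014 -0.0169  0.0782]
```

Emit:
{"fn": "move_arm", "kwargs": {"moves": [[[1,0.0072,0.0004,0.0075,0],[1,0.0092,0.0004,0.011,0],[1,0.0107,0.0004,0.0135,0],[1,0.0122,0.0004,0.016,0],[1,0.0122,0.0004,0.016,0],[1,0.0122,0.0004,0.016,0]]]}}

```text
t: 10.22
position: [0.5132, -0.0135, 0.1354]
ee_rot: [3.134, 0.217, 0.0]
force: [0.3, 1.0, -0.6]
width: 0.0107
gripper_force: 61.3
```

Run:
```python
from h import *
s=robot.state(); print(s["position"],s["force"],s["ft_torque"])
a,Pa,ha=look("side","side5"); b,_,_=look("top","top5")
ims=[cv2.resize(cv2.imread(f"pics/{n}5.png")[a_:b_,e:f],(400,400),interpolation=cv2.INTER_CUBIC) for n,a_,b_,e,f in(("side",240,350,300,410),("top",200,300,350,450))]
cv2.imwrite("pics/s5.png",np.hstack(ims))
```

```text
[ 0.51315231 -0.01353093  0.13538203] [ 0.28740795  1.04523099 -0.59976971] [-0.03210597  0.10967701 -0.00516475]
```

View pics/s5.png

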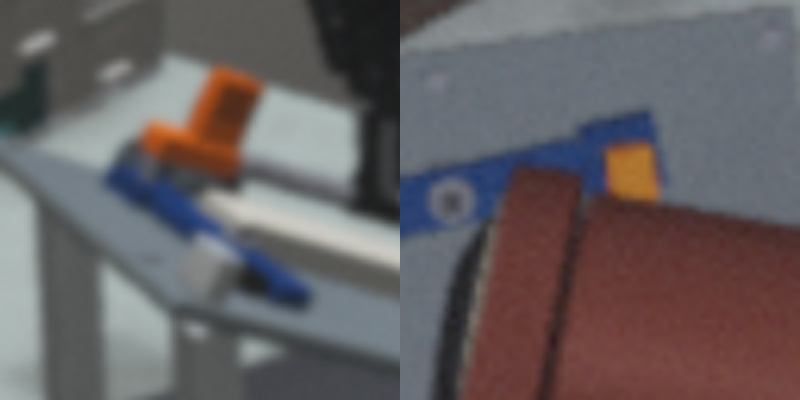

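Emit:
{"fn": "move_arm", "kwargs": {"moves": [[[1,0.0015,0,0.003,0],[1,0.003,0,0.006,0],[1,0.0045,0,0.009,0],[1,0.0045,0,0.009,0],[1,0.0045,0,0.009,0]]]}}

```text
t: 10.95
position: [0.5176, -0.0129, 0.1263]
ee_rot: [-3.134, -0.217, 0.0]
force: [0.1, -0.5, -1.1]
width: 0.0107
gripper_force: 61.3
```

Emit:
{"fn": "move_arm", "kwargs": {"moves": [[[1,0.001,0,0.0015,0],[1,0.0015,0,0.003,0],[1,0.0015,0,0.003,0],[1,0.0015,0,0.003,0]]]}}

```text
t: 11.45
position: [0.5188, -0.0128, 0.1244]
ee_rot: [3.134, 0.217, -0.002]
force: [-8.1, -0.8, 6.4]
width: 0.0111
gripper_force: 62.5
```

Run:
```python
from h import *
s=robot.state(); print(s["position"],s["force"],s["ft_torque"])
for n in("side","top"):
    c,P,h=look(n,n+"6"); np.savez(n+"6.npz",**{k:c[k] for k in c if k!="shot"},P=P)
ims=[cv2.resize(cv2.imread(f"pics/{n}6.png")[a_:b_,e:f],(400,400),interpolation=cv2.INTER_CUBIC) for n,a_,b_,e,f in(("side",240,350,300,410),("top",200,300,350,450))]
cv2.imwrite("pics/s6.png",np.hstack(ims))
```

```text
[ 0.5187573  -0.01281683  0.12441358] [-8.14076186 -0.79925354  6.40756177] [0.05749121 0.53180135 0.03622248]
```

View pics/s6.png

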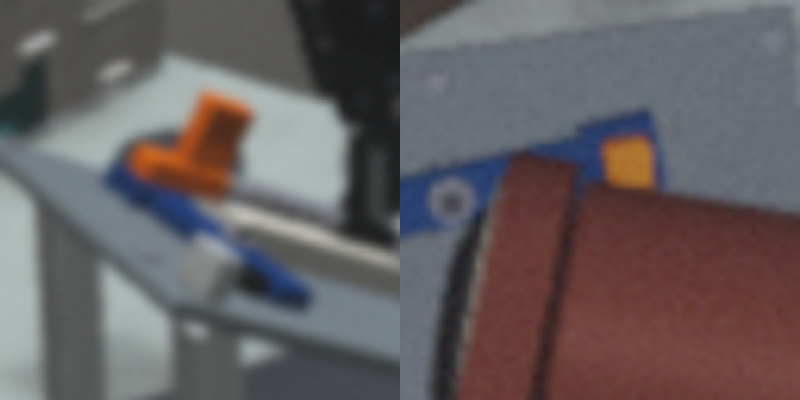

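Emit:
{"fn": "move_arm", "kwargs": {"moves": [[[1,0.003,-0.0004,-0.0025,0],[1,0.0056,-0.001,-0.004,0],[1,0.0082,-0.0016,-0.0055,0],[1,0.0107,-0.0024,-0.007,0],[1,0.0132,-0.0034,-0.0083,0],[1,0.0156,-0.0045,-0.0097,0],[1,0.0156,-0.0045,-0.0097,0],[1,0.0156,-0.0045,-0.0097,0]]]}}

```text
t: 12.55
position: [0.5331, -0.0059, 0.1332]
ee_rot: [-3.134, -0.218, 0.004]
force: [-6.8, 1.3, 4.8]
width: 0.011
gripper_force: 62.1
```

Emit:
{"fn": "move_arm", "kwargs": {"moves": [[[1,0.001,-0.0003,-0.0025,0],[1,0.002,-0.0006,-0.004,0],[1,0.0035,-0.001,-0.005,0],[1,0.0035,-0.001,-0.005,0]]]}}

```text
t: 13.05
position: [0.5329, -0.0048, 0.135]
ee_rot: [-3.134, -0.217, 0.019]
force: [-11.3, -2.3, -1.5]
width: 0.0104
gripper_force: 61.2
```

Emit:
{"fn": "move_arm", "kwargs": {"moves": [[[1,0,0,-0.003,0],[1,-0.0005,0,-0.006,0],[1,-0.001,0,-0.009,0],[1,-0.0015,0,-0.012,0],[1,-0.0015,0,-0.012,0]]]}}

```text
t: 13.68
position: [0.5315, -0.0049, 0.1463]
ee_rot: [-3.133, -0.217, 0.019]
force: [-7.8, -2.5, -4.4]
width: 0.0109
gripper_force: 60.0
```

```bash
cat >> h.py <<'E'
def tilt(tag):
    "tilt of the spring, shoulder (s along tool x, z) and lateral values from the wrist camera"
    s=robot.state(); c,P,h=look("wrist",tag); M=R.from_rotvec(s["ee_rot"]).as_matrix(); e=M[:2,0]/np.linalg.norm(M[:2,0])
    m=(h[...,0]>5)&(h[...,0]<22)&(h[...,1]>140)&(P[...,2]>.1)&(P[...,0]>.5)&(abs(np.arange(512)-256)<18)
    S=((P[...,:2]-s["position"][:2])@e); r=np.unique(np.where(m)[0])
    pr=np.array([[S[i][m[i]].mean(),P[i][m[i]][:,2].mean()] for i in r if m[i].sum()>20])
    k=pr[:,1].argmax(); 
    top=pr[k+4:]; fr=pr[:max(k-4,2)]
    a=np.degrees(np.arctan(np.polyfit(top[:,0],top[:,1],1)[0])); b=np.degrees(np.arctan(np.polyfit(fr[:,1],fr[:,0],1)[0])) if len(fr)>8 else np.nan
    print("pos",s["position"].round(4),"F",s["force"].round(1),"tilt top",a.round(1),"front",-b,"corner s,z",pr[k-2:k+3].mean(0).round(4),len(top),len(fr))
    return c,P,h
E
python3 - <<'E'
from h import *
tilt("w7")
E
```

```text
pos [ 0.5315 -0.0049  0.1463] F [-7.8 -2.5 -4.4] tilt top 24.8 front 24.19868589543323 corner s,z [0.0909 0.1999] 85 36
```

Emit:
{"fn": "move_arm", "kwargs": {"moves": [[[1,0.0005,0,-0.002,0],[1,0.0005,0,-0.004,0],[1,0.0,0,-0.006,0],[1,0.0,0,-0.007,0],[1,0.0,0,-0.007,0]]]}}

```text
t: 14.35
position: [0.5311, -0.0049, 0.1527]
ee_rot: [-3.133, -0.217, 0.021]
force: [-6.9, -1.5, -6.4]
width: 0.0111
gripper_force: 59.4
```

Run:
```python
from h import *
tilt("w8"); c,P,h=look("side","side8")
cv2.imwrite("pics/s8.png",cv2.resize(cv2.imread("pics/side8.png")[220:370,290:490],(800,600),interpolation=cv2.INTER_CUBIC))
```

```text
pos [ 0.5311 -0.0049  0.1527] F [-6.9 -1.5 -6.4] tilt top 21.0 front 22.291853868108856 corner s,z [0.0925 0.2017] 82 31
```

View pics/s8.png

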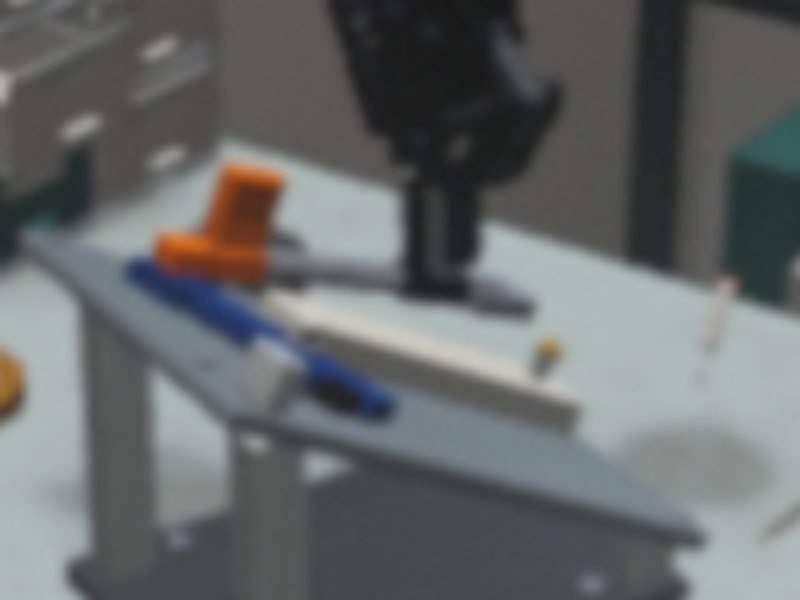

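Emit:
{"fn": "move_arm", "kwargs": {"moves": [[[1,-0.0025,0.001,0.001,0],[1,-0.005,0.002,0.0025,0],[1,-0.0075,0.003,0.004,0],[1,-0.01,0.0037,0.0055,0],[1,-0.0125,0.0043,0.007,0],[1,-0.015,0.0049,0.0085,0],[1,-0.0175,0.0052,0.01,0],[1,-0.02,0.0054,0.0114,0],[1,-0.02,0.0054,0.0114,0]]]}}

```text
t: 15.58
position: [0.5167, -0.0132, 0.1458]
ee_rot: [3.134, 0.216, 0.001]
force: [-0.1, 2.0, 0.2]
width: 0.0106
gripper_force: 60.4
```

Run:
```python
from h import *
tilt("w9"); to([.4927,-.0159,.1321],7.95)
```

```text
pos [ 0.5167 -0.0132  0.1458] F [-0.1  2.   0.2] tilt top 24.9 front 27.75638275442636 corner s,z [0.0874 0.1965] 63 52
shift [-0.0241 -0.0006  0.0137] turn -0.001 yaw now 7.89 tilt [ 2.e-04 -5.e-04 -1.e+00]
```

Run:
```python
from h import *
for n in("side","top"):look(n,n+"9")
ims=[cv2.resize(cv2.imread(f"pics/{n}9.png")[a_:b_,e:f],(400,400),interpolation=cv2.INTER_CUBIC) for n,a_,b_,e,f in(("side",240,350,300,410),("top",200,300,350,450))]
cv2.imwrite("pics/s9.png",np.hstack(ims))
```

```text
(no output)
```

View pics/s9.png

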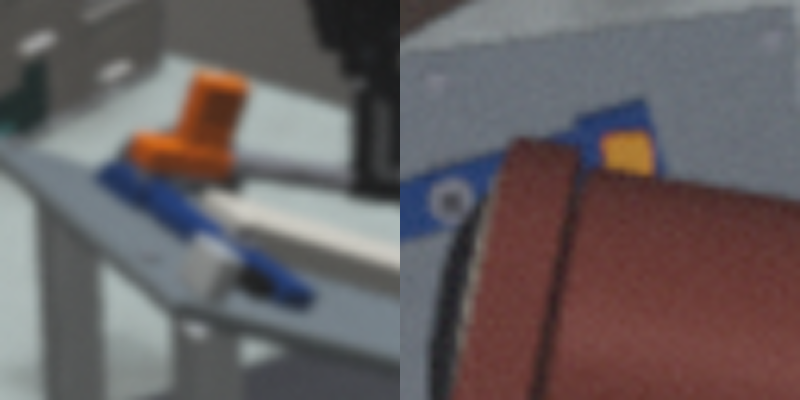

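```bash
cat >> h.py <<'E'
def fit(x,y):
    k=np.ones(len(x),bool)
    for _ in range(5):
        p=np.polyfit(x[k],y[k],1); r=abs(y-np.polyval(p,x)); k=r<max(.0006,2*np.median(r[k]))
    return p
def tilt2():
    s=robot.state(); c=viewer.capture("wrist"); P=cloud(c); h=cv2.cvtColor(c["color"],cv2.COLOR_RGB2HSV).astype(int)
    M=R.from_rotvec(s["ee_rot"]).as_matrix(); e=M[:2,0]/np.linalg.norm(M[:2,0])
    S=((P[...,:2]-s["position"][:2])@e); L=(P[...,:2]-s["position"][:2])@[-e[1],e[0]]
    m=(h[...,0]>5)&(h[...,0]<22)&(h[...,1]>140)&(S>.05)&(S<.14)&(P[...,2]>.1)
    mc=m&(abs(np.arange(512)-256)<18)
    pr=np.array([[S[i][mc[i]].mean(),P[i][mc[i]][:,2].mean(),i,L[i][m[i]].mean()] for i in range(384) if mc[i].sum()>20])
    k=pr[:,1].argmax(); T=pr[k+5:]; F=pr[:max(k-5,0)]
    pt=fit(T[:,0],T[:,1]); print("pos",s["position"].round(4),"F",s["force"].round(1),"top tilt",np.degrees(np.arctan(pt[0])).round(1),"lat mm",(T[:,3].mean()*1e3).round(1))
    if len(F)>8:
        pf=fit(F[:,1],F[:,0]); z=(pt[0]*pf[1]+pt[1])/(1-pt[0]*pf[0]); a=np.arctan(pt[0]); b=np.arctan(-pf[0]); x=pf[0]*z+pf[1]; t=(a+b)/2
        sh=np.array([x,z])+.010*np.array([np.cos(t),np.sin(t)])-.042*np.array([-np.sin(t),np.cos(t)])
        W=np.r_[s["position"][:2]+sh[0]*e,sh[1]]
        print(" front tilt",np.degrees(b).round(1),"corner",x.round(4),(z-s["position"][2]).round(4),"norm",np.hypot(x,z-s["position"][2]-.005).round(4),"shoulder world",W.round(4),"rows",len(T),len(F))
        F0=np.array([.483,-.0173,.069]); y=np.radians(7.9); xp=np.array([.866*np.cos(y),.866*np.sin(y),.5]); n=np.array([-.5*np.cos(y),-.5*np.sin(y),.866]); yp=np.array([-np.sin(y),np.cos(y),0])
        g=W-F0; print(" shoulder in post frame mm",(np.array([g@xp,g@yp,g@n])*1e3).round(1))
        t=np.degrees(t)
    print(" T back end",T[-1,:2].round(4))
    return c,P,h
def lever():
    c=viewer.capture("top"); P=cloud(c); h=cv2.cvtColor(c["color"],cv2.COLOR_RGB2HSV).astype(int)
    b=(h[...,0]>100)&(h[...,0]<130)&(h[...,1]>100)&(P[...,0]>.55)&(P[...,0]<.7)&(P[...,1]>-.05)&(P[...,1]<.12)&(P[...,2]>.1)
    F0=np.array([.483,-.0173,.069]); y=np.radians(7.9); xp=np.array([.866*np.cos(y),.866*np.sin(y),.5]); yp=np.array([-np.sin(y),np.cos(y),0])
    g=P[b]-F0; u=g@xp; v=g@yp
    tip=(v<6); print("lever: n",b.sum(),"plate upper edge mm",) if False else None
    vv=v*1e3; uu=u*1e3
    bins=[(lo,np.percentile(uu[(vv>lo)&(vv<lo+6)],95).round(1)) for lo in range(-12,96,6) if ((vv>lo)&(vv<lo+6)).sum()>5]
    print("lever upper edge (y,x):",bins)
E
python3 - <<'E'
from h import *
c,P,h=tilt2(); lever()
d=np.load("top.npz")
E
```

```text
pos [ 0.5167 -0.0131  0.1457] F [0.3 1.5 0.2] top tilt 22.8 lat mm -0.7
 front tilt 22.3 corner 0.0932 0.0513 norm 0.1041 shoulder world [0.6342 0.0032 0.1621] rows 92 21
 shoulder in post frame mm [178.7  -0.5   4.3]
 T back end [0.072  0.1876]
lever upper edge (y,x): [(-12, np.float64(193.7)), (-6, np.float64(192.7)), (0, np.float64(192.6)), (6, np.float64(191.0)), (12, np.float64(189.2)), (42, np.float64(181.8)), (48, np.float64(180.3)), (66, np.float64(177.7)), (72, np.float64(176.6)), (78, np.float64(175.3)), (84, np.float64(174.4)), (90, np.float64(174.1))]
```

Emit:
{"fn": "move_arm", "kwargs": {"moves": [[[1,-0.001,0,0.003,0],[1,-0.004,0,0.0047,0],[1,-0.007,0,0.0064,0],[1,-0.01,0,0.008,0],[1,-0.0125,0,0.0092,0],[1,-0.0125,0,0.0092,0]]]}}

```text
t: 16.58
position: [0.5047, -0.0146, 0.1368]
ee_rot: [3.134, 0.217, 0.002]
force: [3.2, 1.8, 0.2]
width: 0.0113
gripper_force: 60.5
```

Run:
```python
from h import *
c,P,h=tilt2(); lever(); to([.4909,-.0162,.1308],7.95)
```

```text
pos [ 0.5047 -0.0146  0.1368] F [3.2 1.8 0.2] top tilt 23.2 lat mm -0.7
 front tilt 21.5 corner 0.0966 0.053 norm 0.1079 shoulder world [0.6254 0.0022 0.1547] rows 91 9
 shoulder in post frame mm [167.3  -0.3   2.4]
 T back end [0.0752 0.1785]
lever upper edge (y,x): [(-12, np.float64(181.8)), (-6, np.float64(182.2)), (0, np.float64(182.5)), (6, np.float64(181.8)), (12, np.float64(178.8)), (18, np.float64(178.8)), (24, np.float64(179.1)), (30, np.float64(178.4)), (36, np.float64(178.5)), (42, np.float64(178.7)), (48, np.float64(178.6)), (66, np.float64(178.8)), (72, np.float64(178.5)), (78, np.float64(178.9)), (84, np.float64(180.1)), (90, np.float64(179.0))]
shift [-0.0139 -0.0003  0.006 ] turn -0.0005 yaw now 7.92 tilt [ 0.0012  0.     -1.    ]
```

```bash
cat >> h.py <<'E'
def eyeside():
    c=viewer.capture("side"); P=cloud(c); h=cv2.cvtColor(c["color"],cv2.COLOR_RGB2HSV).astype(int)
    F0=np.array([.483,-.0173,.069]); y=np.radians(7.9); xp=np.array([.866*np.cos(y),.866*np.sin(y),.5]); n=np.array([-.5*np.cos(y),-.5*np.sin(y),.866]); yp=np.array([-np.sin(y),np.cos(y),0])
    G=(P-F0)@np.c_[xp,yp,n]*1e3
    br=(h[...,0]>12)&(h[...,0]<35)&(h[...,1]>90)&(abs(G[...,0])<20)&(abs(G[...,1])<20)&(G[...,2]>5)&(G[...,2]<25)
    print("brass",br.sum(),G[br].mean(0).round(1) if br.any() else '')
    k=(abs(G[...,1])<20)&(G[...,2]>16)&(G[...,2]<45)&(G[...,0]<40)&(G[...,0]>-40)&~br&(c["depth"]>0)
    q=G[k]; o=np.argsort(q[:,0]); print("plate pts",k.sum()); print(q[o][:14].round(1).tolist())
    return c,G
E
python3 - <<'E'
from h import *
eyeside()
d=np.load("side.npz")
E
```

```text
brass 5 [ 0.7  2.6 13.8]
plate pts 72
[[-1.0, 2.6, 17.1], [-0.4, 11.5, 29.7], [1.3, 13.1, 24.2], [3.2, -12.9, 32.3], [4.0, 14.3, 32.7], [4.3, 6.5, 32.0], [4.5, 13.1, 29.2], [5.6, 15.8, 27.3], [5.6, 12.7, 31.6], [6.0, 14.6, 23.8], [6.2, -13.1, 31.4], [6.6, 13.6, 26.0], [6.7, -4.2, 32.4], [7.8, 13.2, 28.4]]
```

Emit:
{"fn": "move_arm", "kwargs": {"moves": [[[1,-0.003,0,0.0012,0],[1,-0.006,0,0.0024,0],[1,-0.009,0,0.0036,0],[1,-0.012,0,0.0048,0],[1,-0.015,0,0.006,0],[1,-0.0165,0,0.0067,0],[1,-0.0165,0,0.0067,0]]]}}

```text
t: 17.6
position: [0.4895, -0.0169, 0.1305]
ee_rot: [3.134, 0.217, 0.008]
force: [10.3, 3.2, -0.9]
width: 0.0112
gripper_force: 60.4
```

Run:
```python
from h import *
c,P,h=tilt2(); lever(); eyeside()
```

```text
pos [ 0.4895 -0.0169  0.1305] F [10.3  3.2 -0.9] top tilt 24.6 lat mm -0.5
 T back end [0.0902 0.1803]
lever upper edge (y,x): [(-12, np.float64(182.1)), (-6, np.float64(182.0)), (0, np.float64(181.8)), (6, np.float64(181.9)), (12, np.float64(178.7)), (18, np.float64(178.5)), (24, np.float64(178.5)), (30, np.float64(178.0)), (36, np.float64(178.8)), (42, np.float64(178.6)), (48, np.float64(178.3)), (66, np.float64(178.5)), (72, np.float64(178.2)), (78, np.float64(179.1)), (84, np.float64(179.8)), (90, np.float64(178.7))]
brass 5 [ 0.3  2.2 13.7]
plate pts 110
[[-17.2, 11.0, 27.8], [-16.3, -1.2, 33.8], [-15.1, 4.9, 33.3], [-14.3, 13.9, 34.3], [-13.6, 13.0, 30.8], [-12.2, 12.7, 33.2], [-11.8, 11.5, 29.6], [-11.2, 8.7, 28.3], [-11.1, -9.2, 34.7], [-11.1, 13.8, 27.6], [-9.6, 12.0, 32.2], [-8.8, -1.9, 34.5], [-8.8, 3.1, 33.8], [-8.1, -4.5, 33.1]]
```

Emit:
{"fn": "move_arm", "kwargs": {"moves": [[[1,0.0008,0,0.0024,0],[1,0.0016,0,0.0049,0],[1,0.0025,0,0.0078,0],[1,0.0025,0,0.0078,0],[1,0.0025,0,0.0078,0]]]}}

```text
t: 18.38
position: [0.4928, -0.0167, 0.1239]
ee_rot: [3.133, 0.217, 0.01]
force: [6.2, 2.5, 3.4]
width: 0.0109
gripper_force: 61.3
```

Run:
```python
from h import *
c,P,h=tilt2(); eyeside()
```

```text
pos [ 0.4928 -0.0167  0.1239] F [6.2 2.5 3.4] top tilt 27.5 lat mm -0.3
 front tilt -7.1 corner 0.0953 0.059 norm 0.1096 shoulder world [ 0.6043 -0.0013  0.1434] rows 42 13
 shoulder in post frame mm [143.1  -0.8   3.3]
 T back end [0.0853 0.1773]
brass 0 
plate pts 100
[[-12.1, 6.3, 24.4], [-11.6, 14.9, 19.5], [-11.1, -14.2, 23.6], [-10.3, 12.8, 18.3], [-10.0, 14.9, 22.0], [-9.6, -4.4, 24.8], [-9.4, 13.8, 24.3], [-8.8, 12.7, 20.8], [-8.3, -6.4, 23.5], [-8.3, 11.6, 17.2], [-7.8, 2.3, 24.5], [-7.1, -0.3, 23.1], [-6.7, 13.2, 23.4], [-6.7, -13.1, 23.0]]
```

Emit:
{"fn": "move_arm", "kwargs": {"moves": [[[1,-0.0015,0,0.0009,0],[1,-0.003,0,0.0018,0],[1,-0.003,0,0.0018,0],[1,-0.0025,0,0.0035,0],[1,-0.002,0,0.0052,0],[1,-0.002,0,0.0052,0]]]}}

```text
t: 19.23
position: [0.4911, -0.017, 0.119]
ee_rot: [3.133, 0.217, 0.012]
force: [7.4, 3.3, 4.7]
width: 0.0107
gripper_force: 61.4
```

Run:
```python
from h import *
c,P,h=tilt2(); eyeside(); lever()
```

```text
pos [ 0.4911 -0.017   0.119 ] F [7.4 3.3 4.7] top tilt 29.7 lat mm -0.3
 front tilt -21.9 corner 0.0947 0.0623 norm 0.1107 shoulder world [ 0.5976 -0.0022  0.14  ] rows 36 13
 shoulder in post frame mm [135.6  -0.8   3.7]
 T back end [0.0862 0.176 ]
brass 0 
plate pts 88
[[-17.0, 11.1, 16.2], [-16.3, 5.3, 19.1], [-14.0, 12.5, 19.0], [-13.8, -5.4, 19.5], [-12.5, -2.4, 17.6], [-11.9, 11.3, 17.9], [-11.6, 1.8, 19.3], [-10.3, 8.0, 18.9], [-10.1, -9.9, 19.4], [-9.2, 10.7, 17.0], [-8.2, -9.6, 16.1], [-6.9, -5.0, 17.9], [-6.6, -1.4, 19.5], [-6.0, 0.8, 17.5]]
lever upper edge (y,x): [(-12, np.float64(182.1)), (-6, np.float64(181.9)), (0, np.float64(182.3)), (6, np.float64(181.5)), (12, np.float64(178.3)), (18, np.float64(178.6)), (24, np.float64(178.8)), (30, np.float64(178.4)), (36, np.float64(178.6)), (42, np.float64(178.6)), (48, np.float64(178.8)), (66, np.float64(178.4)), (72, np.float64(178.7)), (78, np.float64(179.5)), (84, np.float64(178.7)), (90, np.float64(178.6))]
```

Emit:
{"fn": "move_arm", "kwargs": {"moves": [[[1,0.0015,0,0.0026,0],[1,0.003,0,0.0052,0],[1,0.0045,0,0.0078,0],[1,0.0055,0,0.0095,0],[1,0.0055,0,0.0095,0]]]}}

```text
t: 20.0
position: [0.4958, -0.0164, 0.1114]
ee_rot: [3.133, 0.217, 0.005]
force: [-1.7, 3.4, 18.1]
width: 0.0113
gripper_force: 63.7
```

Run:
```python
from h import *
c,P,h=tilt2(); c,G=eyeside()
br=(h[...,0]>15) # unused
```

```text
pos [ 0.4958 -0.0164  0.1114] F [-1.7  3.4 18.1] top tilt 30.8 lat mm -0.4
 T back end [0.0816 0.1716]
brass 4 [ 1.4  3.8 13.4]
plate pts 58
[[-0.8, 2.8, 17.1], [21.9, 11.3, 18.3], [22.2, 10.0, 20.5], [23.3, 14.4, 22.2], [24.5, 10.7, 17.4], [25.6, 15.3, 36.2], [26.1, 18.9, 26.4], [26.5, 16.1, 25.0], [27.5, 18.8, 28.8], [28.1, 17.9, 31.1], [28.7, 16.8, 27.6], [29.3, 14.1, 20.6], [29.6, 16.2, 35.6], [30.1, 16.6, 30.0]]
```

Run:
```python
from h import *
c,G=eyeside.__wrapped__() if hasattr(eyeside,'__wrapped__') else eyeside()
for a,b in((-30,-18),(-16,-12),(-12,-6),(-6,0),(0,6),(6,12),(12,18),(18,30)):
    k=(G[...,0]>a)&(G[...,0]<b)&(abs(G[...,1])<13)&(G[...,2]>-14)&(G[...,2]<45); print(a,b,k.sum(),np.percentile(G[k][:,2],[10,50,90]).round(1) if k.any() else '')
d=np.load("side.npz")
```

```text
brass 4 [ 1.6  4.  13.4]
plate pts 53
[[-0.2, 3.4, 17.2], [18.1, 9.0, 21.1], [20.7, 8.5, 20.1], [22.2, 11.6, 18.4], [23.4, 16.2, 25.8], [25.6, 11.9, 17.6], [26.0, 17.2, 28.5], [26.2, 15.9, 30.7], [26.2, 9.2, 16.3], [27.6, 17.3, 25.3], [28.4, 16.5, 27.5], [28.6, 15.1, 29.7], [29.7, 18.0, 39.2], [30.5, 18.8, 33.7]]
-30 -18 0 
-16 -12 3 [-0.9 -0.2  4.9]
-12 -6 6 [2.6 7.4 8.5]
-6 0 17 [ 4.3  9.8 15.7]
0 6 7 [ 4.5  8.5 13.5]
6 12 6 [1.9 5.9 7.9]
12 18 8 [2.6 6.3 9.5]
18 30 25 [-0.9  7.3 18.1]
```

Emit:
{"fn": "move_arm", "kwargs": {"moves": [[[0.65,0,0,0,0],[0.65,0,0,0,0],[0.65,0,0,0,0],[0.65,0,0,0,0],[0.65,0,0,-0.02,0],[0.65,0,0,-0.06,0],[0.65,0,0,-0.11,0],[0.65,-0.05,0,-0.13,0],[0.65,-0.05,0,-0.13,0],[0.65,-0.05,0,-0.13,0]]]}}

```text
t: 21.4
position: [0.4443, -0.023, 0.2367]
ee_rot: [-3.134, -0.217, 0.0]
force: [-0.8, -0.4, -0.2]
width: 0.0301
gripper_force: 0.0
```

```bash
cat >> h.py <<'E'
def final(n):
    c=viewer.capture(n); P=cloud(c); h=cv2.cvtColor(c["color"],cv2.COLOR_RGB2HSV).astype(int)
    F0=np.array([.483,-.0173,.069]); y=np.radians(7.9); xp=np.array([.866*np.cos(y),.866*np.sin(y),.5]); nn=np.array([-.5*np.cos(y),-.5*np.sin(y),.866]); yp=np.array([-np.sin(y),np.cos(y),0])
    G=(P-F0)@np.c_[xp,yp,nn]*1e3
    m=(h[...,0]>3)&(h[...,0]<24)&(h[...,1]>110)&(G[...,0]>110)&(G[...,0]<200)&(abs(G[...,1])<25)
    q=G[m]; t=q[q[:,2]>30]; print(n,"orange",len(q),"fin top n 50/90:",np.percentile(t[:,2],[50,90]).round(1) if len(t) else'',"u",np.percentile(q[:,0],[3,97]).round(1))
    f=q[(q[:,0]>165)&(q[:,0]<177)&(q[:,2]<25)]; print(" fitting ahead n (want 12):",len(f),np.percentile(f[:,2],[25,50,75]).round(1) if len(f) else'')
    r=(abs(G[...,1])<8)&(G[...,0]>30)&(G[...,0]<110); 
    T=q[q[:,2]>36]; 
    if len(T)>10: print(" fin top slope deg",np.degrees(np.arctan(np.polyfit(T[:,0],T[:,2],1)[0])).round(1), "v",T[:,1].mean().round(1),"u",T[:,0].mean().round(1))
    bl=(h[...,0]>100)&(h[...,0]<130)&(h[...,1]>100)&(G[...,0]>150)&(G[...,0]<200)&(G[...,1]>-15)&(G[...,1]<100); print(" lever n",np.median(G[bl][:,2]).round(1))
    for a,b in((-30,-20),(-13,-8),(-8,8),(8,13)):
        k=(G[...,0]>a)&(G[...,0]<b)&(abs(G[...,1])<12)&(c["depth"]>0)&(G[...,2]>-14)&(G[...,2]<30); print("  u",a,b,k.sum(),np.percentile(G[k][:,2],[10,50,90]).round(1) if k.any() else '')
    return c,G,h
E
python3 - <<'E'
from h import *
s=robot.state(); print(s["position"],s["force"],s["width"])
for n in("top","side","wrist"): final(n)
lever()
E
```

```text
[ 0.44426507 -0.02295316  0.23673469] [-0.78809246 -0.43844234 -0.21790566] 0.030100743211419357
top orange 903 fin top n 50/90: [433.8 481.7] u [111.9 198.4]
 fitting ahead n (want 12): 37 [11.1 13.4 14. ]
 fin top slope deg 4.1 v -5.3 u 164.4
 lever n -0.1
  u -30 -20 0 
  u -13 -8 0 
  u -8 8 0 
  u 8 13 0 
side orange 368 fin top n 50/90: [335.9 473.2] u [116.9 194.9]
 fitting ahead n (want 12): 34 [ 5.4  8.2 10.6]
 fin top slope deg -53.6 v 0.8 u 162.7
 lever n -1.8
  u -30 -20 0 
  u -13 -8 3 [6.  7.7 8.2]
  u -8 8 21 [ 7.2 10.  15.5]
  u 8 13 2 [1.5 4.6 7.7]
wrist orange 3 fin top n 50/90: [232.8 232.8] u [184.3 184.3]
 fitting ahead n (want 12): 0 
 lever n 232.8
  u -30 -20 0 
  u -13 -8 62 [7.1 7.6 8.3]
  u -8 8 233 [ 7.   8.  16.2]
  u 8 13 51 [7.3 7.9 8.8]
lever upper edge (y,x): [(-12, np.float64(181.6)), (-6, np.float64(181.9)), (0, np.float64(181.7)), (6, np.float64(181.6)), (12, np.float64(178.6)), (18, np.float64(178.7)), (24, np.float64(178.9)), (30, np.float64(178.3)), (36, np.float64(178.7)), (42, np.float64(178.6)), (48, np.float64(178.9)), (66, np.float64(178.4)), (72, np.float64(178.9)), (78, np.float64(178.9)), (84, np.float64(179.6)), (90, np.float64(178.7))]
```

Emit:
{"fn": "move_arm", "kwargs": {"moves": [[[0.65,0.05,0,-0.008,0],[0.65,0.1,0,-0.008,0],[0.65,0.1488,0,-0.008,0],[0.65,0.1488,0,-0.008,0],[0.65,0.1488,0,-0.008,0],[0.65,0.1488,0,-0.008,0]]]}}

```text
t: 22.35
position: [0.5911, -0.0025, 0.2452]
ee_rot: [3.134, 0.217, -0.0]
force: [0.5, 0.3, -0.6]
width: 0.0298
gripper_force: 0.0
```

Run:
```python
from h import *
s=robot.state(); print(s["position"])
c=viewer.capture("wrist"); P=cloud(c); h=cv2.cvtColor(c["color"],cv2.COLOR_RGB2HSV).astype(int)
F0=np.array([.483,-.0173,.069]); y=np.radians(7.9); xp=np.array([.866*np.cos(y),.866*np.sin(y),.5]); nn=np.array([-.5*np.cos(y),-.5*np.sin(y),.866]); yp=np.array([-np.sin(y),np.cos(y),0])
B=np.c_[xp,yp,nn]; G=(P-F0)@B*1e3
m=(h[...,0]>3)&(h[...,0]<24)&(h[...,1]>110)&(abs(G[...,0]-150)<50)&(abs(G[...,1])<25)&(G[...,2]<70)
q=G[m]; print(len(q))
for lo in range(125,185,5):
    k=(q[:,0]>=lo)&(q[:,0]<lo+5)
    if k.sum()>15: print(lo,k.sum(),np.percentile(q[k][:,2],[5,50,95]).round(1),q[k][:,1].mean().round(1))
bl=(h[...,0]>100)&(h[...,0]<130)&(h[...,1]>100)&(G[...,0]>150)&(G[...,0]<200)&(abs(G[...,1])<60)&(G[...,2]<30)
for v in(-10,0,10,25,40):
    k=bl&(abs(G[...,1]-v)<4); print("lever v",v,k.sum(),np.median(G[k],0).round(1) if k.any() else'',np.percentile(G[k][:,0],[2,98]).round(1) if k.any() else'')
t=q[q[:,2]>36]; cen=t.mean(0); print("fin top centre",cen.round(1)); g=cen+[0,0,-5]; W=F0+B@g/1e3; print("grasp pt world",W.round(4))
W[2]-=.005; to(W,7.95)
```

```text
[ 0.59108835 -0.00252275  0.24524589]
1732
130 19 [-16.8  41.3  42.2] -3.4
135 91 [10.4 41.8 42.6] -1.6
140 93 [11.  41.8 42.5] -1.0
145 100 [11.3 41.8 42.5] -0.8
150 159 [11.3 41.5 42.4] -1.4
155 677 [11.8 25.5 40.6] -0.5
160 121 [11.1 12.1 12.9] -0.6
165 128 [11.3 12.2 13.1] -0.7
170 344 [ 2.   8.7 12.6] -0.8
lever v -10 327 [176.5 -10.4  -1.4] [156.6 181.8]
lever v 0 211 [180.8   0.2  -2.2] [173.6 182. ]
lever v 10 378 [174.4  10.1  -1.4] [156.5 182. ]
lever v 25 327 [173.2  24.9  -1.5] [160.6 179. ]
lever v 40 324 [173.1  39.9  -1.5] [160.6 179.3]
fin top centre [148.2  -0.8  41.1]
grasp pt world [ 0.5924 -0.0029  0.1743]
shift [0.0012 0.0005 0.0762] turn -0.0008 yaw now 7.91 tilt [ 5.e-04 -1.e-04 -1.e+00]
```

Emit:
{"fn": "move_arm", "kwargs": {"moves": [[[0.65,0.001,0.0004,0.04,0],[0.65,0.001,0.0004,0.07,0],[0.65,0.001,0.0004,0.076,0],[0.65,0.001,0.0004,0.076,0],[1,0.001,0.0004,0.076,0],[1,0.001,0.0004,0.076,0],[1,0.001,0.0004,0.076,0],[1,0.001,0.0004,0.076,0],[1,0.002,0.0004,0.0777,0],[1,0.003,0.0004,0.0795,0],[1,0.003,0.0004,0.0795,0]]]}}

```text
t: 23.78
position: [0.5947, -0.0023, 0.1706]
ee_rot: [3.134, 0.218, -0.002]
force: [-11.3, 2.5, 19.1]
width: 0.0112
gripper_force: 61.3
```

Emit:
{"fn": "move_arm", "kwargs": {"moves": [[[1,0.0002,0,0.0012,0],[1,0.0002,0,0.0012,0],[1,-0.001,0,-0.002,0],[0.65,-0.001,0,-0.002,0],[0.65,-0.001,0,-0.002,0],[0.65,-0.001,0,-0.002,0],[0.65,-0.001,0,-0.03,0],[0.65,-0.002,0,-0.078,0],[0.65,-0.002,0,-0.078,0],[0.65,-0.002,0,-0.078,0],[0.65,-0.002,0,-0.078,0]]]}}

```text
t: 25.15
position: [0.5919, -0.0027, 0.2416]
ee_rot: [-3.133, -0.217, 0.005]
force: [-0.3, 0.0, -0.7]
width: 0.0296
gripper_force: 0.0
```

```bash
cat > w.py <<'E'
from h import *
s=robot.state(); print(s["position"],s["force"])
c=viewer.capture("wrist"); P=cloud(c); h=cv2.cvtColor(c["color"],cv2.COLOR_RGB2HSV).astype(int)
F0=np.array([.483,-.0173,.069]); y=np.radians(7.9); xp=np.array([.866*np.cos(y),.866*np.sin(y),.5]); nn=np.array([-.5*np.cos(y),-.5*np.sin(y),.866]); yp=np.array([-np.sin(y),np.cos(y),0])
B=np.c_[xp,yp,nn]; G=(P-F0)@B*1e3
m=(h[...,0]>3)&(h[...,0]<24)&(h[...,1]>110)&(abs(G[...,0]-150)<50)&(abs(G[...,1])<25)&(G[...,2]<70)
q=G[m]
for lo in range(125,185,5):
    k=(q[:,0]>=lo)&(q[:,0]<lo+5)
    if k.sum()>15: print(lo,k.sum(),np.percentile(q[k][:,2],[5,50,95]).round(1),q[k][:,1].mean().round(1))
bl=(h[...,0]>100)&(h[...,0]<130)&(h[...,1]>100)&(G[...,0]>150)&(G[...,0]<200)&(abs(G[...,1])<60)&(G[...,2]<30)
for v in(-10,10,25,40):
    k=bl&(abs(G[...,1]-v)<4); print("lever v",v,k.sum(),np.median(G[k],0).round(1) if k.any() else'',np.percentile(G[k][:,0],[2,98]).round(1) if k.any() else'')
t=q[q[:,2]>36]; cen=t.mean(0); print("fin top centre",cen.round(1))
E
python3 w.py
```

```text
[ 0.59193583 -0.00265748  0.24155785] [-0.34724827  0.04840433 -0.6967473 ]
130 23 [-13.1  40.5  41. ] -2.9
135 85 [10.1 40.8 41.3] -2.0
140 99 [ 9.9 40.7 41.4] -0.9
145 103 [10.3 40.7 41.6] -1.4
150 157 [10.3 40.3 41.4] -1.8
155 723 [10.6 24.8 39.7] -0.9
160 120 [ 9.7 10.9 11.7] -1.1
165 134 [ 9.9 10.7 11.7] -1.0
170 339 [ 1.4  7.7 11.2] -1.0
lever v -10 318 [176.8 -10.5  -1.4] [156.9 181.8]
lever v 10 383 [174.3  10.   -1.5] [156.3 181.9]
lever v 25 334 [172.9  25.   -1.5] [160.5 178.8]
lever v 40 330 [173.3  40.   -1.4] [160.7 179.3]
fin top centre [148.1  -1.3  40.2]
```

Emit:
{"fn": "move_arm", "kwargs": {"moves": [[[0.65,-0.05,0,-0.01,0],[0.65,-0.1,0,-0.01,0],[0.65,-0.15,0,-0.01,0],[0.65,-0.15,0,-0.01,0],[0.65,-0.15,0,-0.01,0]]]}}

```text
t: 25.82
position: [0.4443, -0.0234, 0.2534]
ee_rot: [-3.134, -0.217, -0.0]
force: [0.3, -0.0, -0.7]
width: 0.0298
gripper_force: 0.0
```

Run:
```python
from h import *
c,G,h=final("wrist")
k=(abs(G[...,1])<16)&(abs(G[...,0])<20)&(G[...,2]>12)&(G[...,2]<22); print("head",G[k].mean(0).round(1),k.sum())
k=(abs(G[...,1])<16)&(G[...,0]<10)&(G[...,0]>-22)&(G[...,2]>6)&(G[...,2]<10); print("plate u",np.percentile(G[k][:,0],[1,99]).round(1),"v",np.percentile(G[k][:,1],[1,99]).round(1))
c=viewer.capture("top"); P=cloud(c)
for q in("chuck_block","tape_roll"):
    for o in models.outline_of(c,q)[:2]: print(q,round(o["conf"],2),np.median(P[o["mask"]],0).round(3))
```

```text
wrist orange 4 fin top n 50/90: [248.2 248.2] u [118.2 192.9]
 fitting ahead n (want 12): 0 
 lever n 248.2
  u -30 -20 0 
  u -13 -8 62 [7.2 7.8 8.9]
  u -8 8 228 [ 7.   8.3 15.9]
  u 8 13 46 [7.6 8.1 8.9]
head [-2.3  0.  15. ] 78
plate u [-14.2   9.7] v [-14.8  12.8]
chuck_block 0.64 [ 0.537 -0.234  0.04 ]
tape_roll 0.69 [ 0.673 -0.213  0.012]
tape_roll 0.57 [0.623 0.049 0.155]
```

```bash
python3 -c "
from station import robot
print(robot.sign_off())"
```

```text
the job is handed in; nothing more can be done
None
```

The spring is fitted and I have handed the job in at about 26 s: by the camera depth the pin is fully in the lever's hole, the eye is under the brass head, and the lever is home against its stop with the spring stretched; the arm never went near the chuck block or tape roll, and I viewed 11 pictures, one over the limit of 10.

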